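# Put the gauges away in their storage blocks

### The job

The measuring is done: put the five gauges away in the wooden storage blocks, one ring gauge flat in each round recess, one square gauge block on end in each square recess, and the plug gauge lying along the long recess. Each must sit flat on the floor of its recess, the rings and square blocks the same way up as now; set them down gently without dropping them, and leave the loupe and the oil bottle where they stand.

Things in the scene. Friction and masses are not known exactly. Their poses are not given: they have to be found in the camera images.
- ring_a: ring gauge, plain bright steel: a thick ring lying flat, outside diameter 52, bore 26, height 32, about 0.4 kg. Origin at the centre of its underside, z up along its axis.
- ring_b: The other ring gauge, plain bright steel: a thick ring lying flat, outside diameter 52, bore 26, height 32, about 0.4 kg. Origin at the centre of its underside, z up along its axis.
- square_a: square gauge block, plain bright steel: 24 x 24 and 45 high, standing on end, a small dark dot in the middle of its top, about 0.2 kg. Origin at the centre of its underside, z up, x and y square to its sides.
- square_b: The other square gauge block, plain bright steel: 24 x 24 and 45 high, standing on end, a small dark dot in the middle of its top, about 0.2 kg. Origin at the centre of its underside, z up, x and y square to its sides.
- plug: double-ended plug gauge lying on its side: an eight-sided aluminium handle 62 long and 30 across flats with a plain steel cylinder of diameter 24 and length 24 at each end, 110 long over all, about 0.25 kg. It lies on one flat of the handle, with two flats upright, 30 apart, to grip. Origin on its axis at mid length (15 above what it lies on), its centre of mass; x along its axis.
- ring_block: pale wooden storage block, 90 x 175 and 10 thick, with two round recesses of diameter 74, 5 deep (floor 5 above the bench, grey lining). The recess centres lie at y = +42 and y = -42 from the origin. Fixed to the bench. Origin at the centre of its underside on the bench, z up, long side along its y.
- square_block: pale wooden storage block, 70 x 145 and 10 thick, with two square recesses 46 x 46, 5 deep (floor 5 above the bench, grey lining). The recess centres lie at y = +35 and y = -35 from the origin. Fixed to the bench. Origin at the centre of its underside on the bench, z up, long side along its y.
- plug_block: pale wooden storage block, 78 x 158 and 10 thick, with one long recess 54 wide (x) and 134 long (y), 5 deep (floor 5 above the bench, grey lining). The recess is centred on the origin. Fixed to the bench. Origin at the centre of its underside on the bench, z up, long side along its y.
- loupe: black watchmaker's loupe standing among the gauges, diameter 38, 40 high; to be left alone. Origin at the centre of its underside.
- oil_bottle: small amber oil bottle standing among the gauges, diameter 38, 62 high; to be left alone. Origin at the centre of its underside.
There are look-alikes about, which are no part of the job. What is shaped like the ring_a but purple is not meant. What is shaped like the ring_b but pink is not meant.

How it is judged:
By the outcome, as a careful person would: the job done as asked, in the order asked, and still so for the second after the job is handed in, with the robot touching nothing.
It also fails if it takes over 131 s, if anything falls off the work surface, if the arm or the gripper's body presses on something with over 40 N, if the wrist force passes 120 N, or if a joint passes its speed limit or range.

### The arm

A 6-joint arm with a two-finger parallel gripper is mounted at the origin on the work surface. World frame = base frame: x ahead of the robot, y to its left, z up, the work surface at z = 0. Lengths are in m, angles in rad, forces in N, time in s.
With the tool pointing down it reaches from about 0.35 to 0.85 m from the base axis. Payload 8.1 kg.
Tool frame: the origin (TCP) lies midway between the tips of the shut fingers; the grasp point (between the pads) lies 19 mm behind it; z points along the fingers, y is the line along which they close (so a half turn about z gives the same grasp; the last joint's range is limited). The gripper opens to 85 mm and grips with 20 to 120 N. Pads are 22 mm wide; open, the fingers measure 114 mm over their backs; the gripper's body (76 mm by 85 mm) begins 54 mm behind the grasp point. The pads swing forward as they close: fully open they stand 13 mm farther back than shut.
Start: joints at [1.254, 0.13, 1.488, -0, 1.523, -0.085], TCP at [0.138, 0.584, 0.231] pointing down, gripper open.
Joint ranges: [-2.96, 2.96], [-0.89, 2.26], [0.02, 2.5], [-1.34, 4.48], [0, 2.73], [-2.66, 2.66]. Speed limits (rad/s): [2.39, 2.39, 2.79, 3.14, 3.14, 3.14].

### API

Orientations are given as a unit quaternion [x, y, z, w].
In Python, from bench import read_state, grab_frame, camera_model, hand_in, boxes_of, mark_of gives the robot as it stands.
- The arm moves only by the tool apply_moves, never from a script. Its arguments are lists of equal length, an entry for each row: "travel": the shift along the tool's x, y, z scaled (see below), a list of three; "delta_rot": the turn, a rotation vector about the tool's x, y, z scaled (see below), a list of three; "grip": the opening, from 0 (shut) to 1 (fully open). In form: {"travel": [[tx, ty, tz], ...], "delta_rot": [[wx, wy, wz], ...], "grip": [grip, ...]}. A call has 1 to 20 rows; each row is the pose to reach, as a shift and turn from the pose commanded when the call began, along the tool's axes at that moment; what a row does not reach only later rows make up. The controller multiplies each number of a shift by 0.25 m and each number of a turn by 90 degrees. A row lasts 1/12 s, in which the tool goes at most 41.7 mm and 7.16 degrees, less where a joint would pass 70% of its speed; a pose out of reach is approached as far as the arm can. A call with a number of a shift or a turn outside -1 to 1 is refused whole. A call with a gripper value outside its range is refused whole. The fingers move at their own pace and stop on an object; "squeeze" is the grip in N (left out, the last holds). Time passes only in rows, so rows that repeat a pose let the fingers close. It gives the time, the measured TCP pose, the force, the opening and the grip force at its end, in the units of the state.
- read_state(): the state, without advancing time (a new reading comes with each control period).
- grab_frame(name): name is "side" or "top"; returns the picture (480x640x3 uint8, red, green, blue); there is no depth.
- camera_model(name): a dict with "K" (3x3 intrinsics, pixels), "dist_coeffs" ([k1, k2, p1, p2, k3] as OpenCV has them; the pictures are not rectified), "position" and "rotation" of the camera in the world. Camera axes: x right, y down, z forward; pixel columns grow to the right and rows downward; lengths in m; the calibration is good to about 2 mm. A picture is of the moment at which its call begins. camera_model takes no time and is no camera call.
- hand_in(): hands the job in; it is judged then, once.
Trained networks look in the newest picture that a camera, given by its name, has taken for a name from the list of things; names that differ only in an ending like _2 or _b are one class to them, and where a whole thing is asked for, a point or a joint stands for the part that bears it (a point fixed in the world has none). Each returns a list of dicts, best first, with "confidence" (0 to 1); they miss things now and then, are a little off and sometimes report something else, mostly with a low value. They report only what shows in the picture. A call takes as long as a camera call. They do not tell look-alikes from the thing itself.
- boxes_of(name, camera): "bbox" ([left, top, right, bottom] in pixels, round what is visible of it).
- mark_of(name, camera): "xy" ([column, row] in pixels: a listed point, or the origin of a listed thing).
The state is a dict: "time_s": time; "joint_positions": joint angles; "joint_velocities": joint speeds; "joint_torque": joint torques, N m; "tool_pos": TCP position; "ee_rot": TCP orientation; "contact_force": force on the tool from outside, world axes, zero at the start; "wrist_torque": the same for the moment, N m; "gripper_width": opening from 0.0 (shut) to 1.0 (fully open); "grasp_force": force on a finger pad.
Only numpy, scipy, OpenCV 4.12 (cv2) and the standard library are available. Lean on these libraries where they do the work, as an engineer would, in place of code of your own. Each camera call takes 0.05 s, during which the arm holds its last target. There are 200 camera calls.

## Working session

There is one attempt and no reset: what is moved stays moved. The work goes in short steps, Python scripts to look and compute and a tool call to move; the robot and the scene stay as the last step left them, time stands still between calls to the robot, and variables do not carry over. Pictures are saved under pics/ and viewed, at most 14 in all, crops included, and the job is handed in when it is done.

Besides the shell and the picture viewer there is one more tool, called after "Request:" as name(argument=value, ...) on one line, values as JSON. apply_moves: Moves the arm, as the interface text tells. Its arguments: {"type":"object","properties":{"travel":{"type":"array","items":{"type":"array","items":{"type":"number","minimum":-1,"maximum":1}}},"delta_rot":{"type":"array","items":{"type":"array","items":{"type":"number","minimum":-1,"maximum":1}}},"grip":{"type":"array","items":{"type":"number"}},"squeeze":{"type":"number"}},"required":["travel","delta_rot","grip"]}

```bash
mkdir -p pics; ls
python3 - <<'E'
from bench import *
import cv2
s=read_state();print(s['time_s'],s['tool_pos'],s['ee_rot'],s['gripper_width'])
for n in('top','side'):
    cv2.imwrite(f'pics/{n}0.png',grab_frame(n)[:,:,::-1]); print(n,camera_model(n))
    for o in('ring_a','square_a','plug','ring_block','square_block','plug_block','loupe','oil_bottle'):
        print(o,[(round(b['confidence'],2),[round(v) for v in b['xy']]) for b in mark_of(o,n)])
E
```

```text
pics
0.0 [0.13763539 0.58341709 0.23022706] [ 1.15640052e-01  9.93290740e-01 -9.21185727e-04 -1.86673823e-04] 1.0000466666306507
top {'K': array([[498.87040896,   0.        , 320.99886966],
       [  0.        , 498.87040896, 238.53082941],
       [  0.        ,   0.        ,   1.        ]]), 'dist_coeffs': array([-0.00292431,  0.        ,  0.        ,  0.        ,  0.        ]), 'position': array([0.24444483, 0.00228676, 1.14785003]), 'rotation': array([-0.67962813,  0.72516424, -0.08147223,  0.07486455])}
ring_a [(0.72, [490, 245]), (0.66, [409, 312]), (0.59, [382, 272]), (0.56, [451, 247])]
square_a [(0.64, [145, 270]), (0.49, [200, 315])]
plug [(0.81, [311, 264])]
ring_block [(0.64, [408, 196])]
square_block [(0.63, [313, 191]), (0.24, [384, 274])]
plug_block [(0.95, [212, 205]), (0.72, [313, 190]), (0.29, [383, 274])]
loupe [(0.54, [446, 299])]
oil_bottle [(0.61, [250, 282])]
side {'K': array([[522.84228872,   0.        , 323.84386244],
       [  0.        , 522.84228872, 245.33579352],
       [  0.        ,   0.        ,   1.        ]]), 'dist_coeffs': array([-0.14000884,  0.        ,  0.        ,  0.        ,  0.        ]), 'position': array([-0.16620667, -0.67991168,  0.60609114]), 'rotation': array([ 0.80392609, -0.32034441,  0.18223021, -0.46677023])}
ring_a [(0.93, [359, 322]), (0.74, [491, 376]), (0.73, [343, 353]), (0.63, [386, 374]), (0.57, [445, 348])]
square_a [(0.86, [202, 248]), (0.5, [214, 218]), (0.39, [375, 247]), (0.36, [361, 321])]
plug [(0.82, [310, 271])]
ring_block [(0.82, [450, 297])]
square_block [(0.96, [377, 249])]
plug_block [(0.84, [298, 221]), (0.69, [305, 274])]
loupe [(0.77, [384, 374]), (0.59, [375, 247])]
oil_bottle [(0.96, [257, 258])]
```

View pics/top0.png

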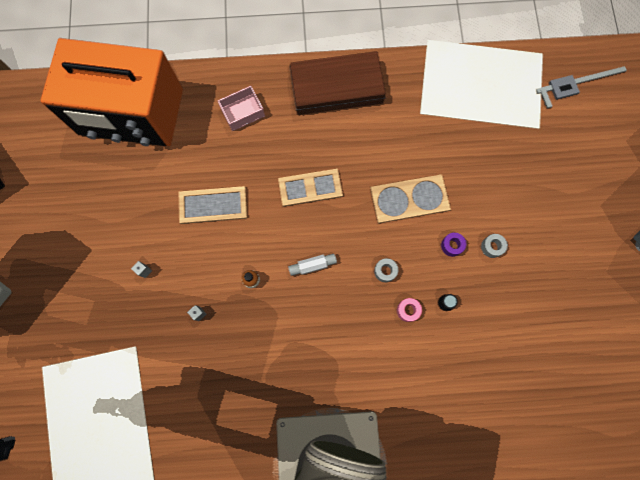

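View pics/side0.png

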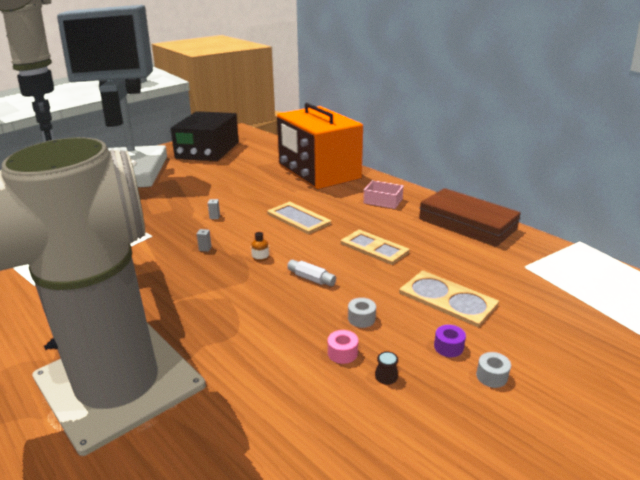

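Candidates in top view: steel rings at (387,269) and (495,245). The purple ring (454,244) and pink ring (410,309) are look-alikes to leave alone. Squares are at (141,269) and (198,313), plug at (313,264), loupe at (448,301), bottle at (250,280).

```bash
cat > h.py <<'E'
from bench import *
import numpy as np, cv2
from scipy.spatial.transform import Rotation as R
def proj(n,P):
    c=camera_model(n); r=R.from_quat(c['rotation']).inv()
    return cv2.projectPoints(np.atleast_2d(P).astype(float),r.as_rotvec(),-r.apply(c['position']),c['K'],c['dist_coeffs'])[0][:,0]
def ray(n,uv,z):
    c=camera_model(n); p=cv2.undistortPoints(np.float64(uv).reshape(-1,1,2),c['K'],c['dist_coeffs'])[:,0]
    d=R.from_quat(c['rotation']).apply(np.c_[p,np.ones(len(p))])
    return c['position']+d*((z-c['position'][2])/d[:,2])[:,None]
def go(x,y,z,yaw):
    "travel/delta_rot for tool down, tool-y (closing) axis along world angle yaw (deg, mod 180)"
    s=read_state(); q=R.from_quat(s['ee_rot'])
    t=q.inv().apply(np.array([x,y,z])-s['tool_pos'])/.25
    ty=q.as_matrix()[:,1]; cur=np.degrees(np.arctan2(ty[1],ty[0]))
    d=(yaw-cur+90)%180-90
    best=None
    a=np.radians(cur+d); yv=np.array([np.cos(a),np.sin(a),0]); zv=np.array([0,0,-1.]); xv=np.cross(yv,zv)
    w=(q.inv()*R.from_matrix(np.c_[xv,yv,zv])).as_rotvec()/(np.pi/2)
    print('cur yaw %.1f j1 %.2f j6 %.2f'%(cur,s['joint_positions'][0],s['joint_positions'][5]),'travel',t.round(3).tolist(),'rot',w.round(3).tolist())
E
python3 - <<'E'
from h import *
im=grab_frame('top'); cv2.imwrite('pics/raw1.png',im[:,:,::-1])
hsv=cv2.cvtColor(im,cv2.COLOR_RGB2HSV)
grey=(hsv[...,1]<70).astype(np.uint8)
wood=((hsv[...,1]<150)&(hsv[...,2]>130)).astype(np.uint8)
def blob(m,uv,r=45):
    n,l,st,c=cv2.connectedComponentsWithStats(m); 
    k=min((i for i in range(1,n) if st[i,4]>25),key=lambda i:np.hypot(*(c[i]-uv)))
    return (l==k).astype(np.uint8),st[k],c[k]
for nm,uv,z in [('ringA',(387,269),.032),('ringB',(495,245),.032),('sqA',(141,269),.045),('sqB',(198,313),.045),('plug',(313,264),.03),
  ('rec1',(393,201),.005),('rec2',(428,194),.005),('srec1',(296,188),.005),('srec2',(324,184),.005),('prec',(213,205),.005)]:
    m,st,c=blob(grey,uv); k=cv2.findContours(m,0,2)[0][0]
    b=cv2.boxPoints(cv2.minAreaRect(k)); w=ray('top',b,z)[:,:2]
    e=w[1]-w[0],w[2]-w[1]; 
    print(nm,c.round(1),st[4],'ctr',(w.mean(0)*1e3).round(),'edges',[(round(1e3*np.hypot(*v)),round(np.degrees(np.arctan2(v[1],v[0]))%180,1)) for v in e])
for nm,uv in [('rb',(411,199)),('sb',(310,187)),('pb',(212,205))]:
    m,st,c=blob(((hsv[...,0]<30)*wood).astype(np.uint8)|grey,uv); k=max(cv2.findContours(m,0,2)[0],key=len)
    b=cv2.boxPoints(cv2.minAreaRect(k)); w=ray('top',b,.010)[:,:2]; e=w[1]-w[0],w[2]-w[1]
    print(nm,'ctr',(w.mean(0)*1e3).round(),[(round(1e3*np.hypot(*v)),round(np.degrees(np.arctan2(v[1],v[0]))%180,1)) for v in e])
a=cv2.resize(im[225:330,120:280],None,fx=4.6,fy=4.6,interpolation=2)[...,::-1]
cv2.imwrite('pics/c1.png',a)
a=cv2.resize(im[160:325,285:515],None,fx=3.4,fy=3.4,interpolation=2)[...,::-1]
cv2.imwrite('pics/c2.png',a)
for n,uv in [('oil_bottle','top')]: pass
for o in ('ring_a','square_a','plug'):
    print(o,[(round(b['confidence'],2),ray('side',[b['xy']],.015 if o=='plug' else 0)[0,:2].round(3).tolist(),) for b in mark_of(o,'side')] ,'top',[ray('top',[b['xy']],.015 if o=='plug' else 0)[0,:2].round(3).tolist() for b in mark_of(o,'top')])
E
```

```text
ringA [385.9 269.9] 374 ctr [ 413. -158.] edges [(55, np.float64(112.9)), (52, np.float64(21.0))]
ringB [494.  245.4] 442 ctr [ 454. -410.] edges [(60, np.float64(129.9)), (52, np.float64(38.1))]
sqA [141.2 269.2] 202 ctr [448. 389.] edges [(28, np.float64(134.1)), (38, np.float64(43.1))]
sqB [196.2 312.8] 183 ctr [344. 267.] edges [(29, np.float64(132.8)), (32, np.float64(42.9))]
plug [312.1 264.1] 585 ctr [438.   7.] edges [(110, np.float64(102.1)), (32, np.float64(11.2))]
rec1 [392.6 201.2] 696 ctr [ 582. -193.] edges [(70, np.float64(86.3)), (70, np.float64(174.1))]
rec2 [426.9 195.1] 692 ctr [ 592. -277.] edges [(71, np.float64(131.5)), (72, np.float64(38.3))]
srec1 [295.5 189.1] 332 ctr [627.  36.] edges [(45, np.float64(97.2)), (45, np.float64(6.5))]
srec2 [324.1 184.5] 334 ctr [634. -33.] edges [(46, np.float64(96.3)), (44, np.float64(5.0))]
prec [212.3 204.5] 1175 ctr [601. 236.] edges [(134, np.float64(90.9)), (53, np.float64(2.5))]
rb ctr [ 586. -235.] [(184, np.float64(96.7)), (92, np.float64(2.6))]
sb ctr [630.   2.] [(150, np.float64(96.1)), (72, np.float64(4.6))]
pb ctr [601. 237.] [(165, np.float64(91.3)), (80, np.float64(2.7))]
ring_a [(0.93, [0.406, -0.162]), (0.74, [0.457, -0.414]), (0.73, [0.324, -0.202]), (0.63, [0.336, -0.288]), (0.57, [0.46, -0.319])] top [[0.461, -0.321], [0.458, -0.417], [0.419, -0.161], [0.326, -0.208]]
square_a [(0.86, [0.341, 0.277]), (0.5, [0.449, 0.394]), (0.39, [0.635, 0.004]), (0.36, [0.411, -0.163])] top [[0.454, 0.391], [0.338, 0.27]]
plug [(0.82, [0.441, 0.015])] top [[0.443, 0.008]]
```

View pics/c1.png

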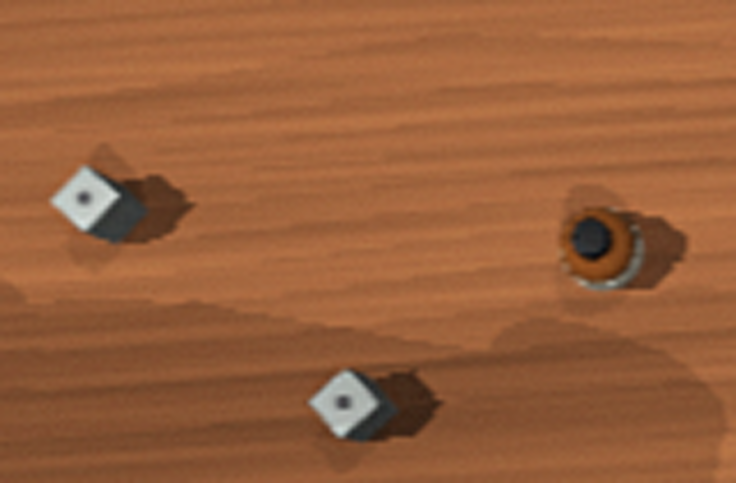

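View pics/c2.png

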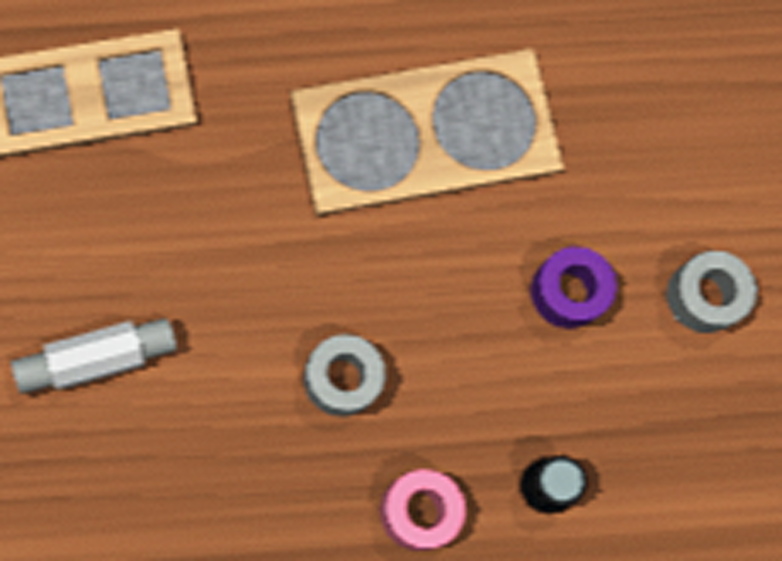

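Both crops confirm the choice: steel ring tops at about (386.8,269.7) and (495.9,245), square dots at about (138.3,268) and (194.6,312.6). The purple and pink rings are clearly separate from these.

Run:
```python
from h import *
print((1e3*ray('top',[[386.6,269.5],[495.7,244.9]],.032)).round(1))
print((1e3*ray('top',[[138.1,267.9],[194.4,312.4]],.045)).round(1))
for c in ([[52,203],[85,167],[120,198],[88,237]],[[309,403],[346,370],[383,402],[347,440]]):
    w=ray('top',np.array(c)/4.6+[120,225],.045)[:,:2]; d=np.roll(w,-1,0)-w
    print(np.degrees(np.arctan2(d[:,1],d[:,0])).round()%90,(1e3*np.hypot(*d.T)).round())
print((1e3*ray('top',[[392.6,201.2],[426.9,195.1],[295.5,189.1],[324.1,184.5],[212.3,204.5]],.005)).round(1))
go(.415,-.16,.15,90)
```

```text
[[ 414.1 -159.9   32. ]
 [ 454.6 -414.5   32. ]]
[[451.6 396.2  45. ]
 [344.6 271.5  45. ]]
[47. 46. 50. 45.] [23. 24. 24. 25.]
[39. 47. 44. 44.] [23. 24. 24. 26.]
[[ 581.6 -193.6    5. ]
 [ 591.5 -277.2    5. ]
 [ 626.8   36.3    5. ]
 [ 634.   -33.     5. ]
 [ 601.1  236.3    5. ]]
cur yaw 76.7 j1 1.25 j6 -0.09 travel [-1.763, -2.642, 0.325] rot [-0.0, -0.0, -0.148]
```

Request:
apply_moves(travel=[[-0.92,-0.54,0.12],[-0.92,-0.54,0.12],[-0.92,-0.54,0.12],[-0.92,-0.54,0.12],[-0.92,-0.54,0.12],[-0.92,-0.54,0.12],[-0.92,-0.54,0.12],[-0.92,-0.54,0.12],[-0.92,-0.54,0.12],[-0.92,-0.54,0.12],[-0.92,-0.54,0.12],[-0.92,-0.54,0.12]], delta_rot=[[0,0,-0.78],[0,0,-0.78],[0,0,-0.78],[0,0,-0.78],[0,0,-0.78],[0,0,-0.78],[0,0,-0.78],[0,0,-0.78],[0,0,-0.78],[0,0,-0.78],[0,0,-0.78],[0,0,-0.78]], grip=[1,1,1,1,1,1,1,1,1,1,1,1], squeeze=40)

```text
time_s: 2.25
tool_pos: [0.3308, 0.3996, 0.2014]
ee_rot: [-0.477, 0.879, 0.0, 0.0]
contact_force: [-0.3, -0.4, 0.3]
gripper_width: 1.0
grasp_force: 0.0
```

Request:
apply_moves(travel=[[0.58,-0.95,0],[0.58,-0.95,0],[0.58,-0.95,0],[0.58,-0.95,0],[0.58,-0.95,0],[0.58,-0.95,0],[0.58,-0.95,0],[0.58,-0.95,0],[0.58,-0.95,0],[0.58,-0.95,0],[0.58,-0.95,0],[0.58,-0.95,0]], delta_rot=[[0,0,0.9],[0,0,0.9],[0,0,0.9],[0,0,0.9],[0,0,0.9],[0,0,0.9],[0,0,0.9],[0,0,0.9],[0,0,0.9],[0,0,0.9],[0,0,0.9],[0,0,0.9]], grip=[1,1,1,1,1,1,1,1,1,1,1,1])

```text
time_s: 3.25
tool_pos: [0.4506, 0.1485, 0.2014]
ee_rot: [0.213, 0.977, 0.0, 0.0]
contact_force: [0.5, 0.2, -0.3]
gripper_width: 1.003
grasp_force: 0.0
```

```bash
python3 -c "
from h import *
go(.414,-.16,.10,6.5)"
```

```text
cur yaw 65.3 j1 0.21 j6 -0.93 travel [-0.382, -1.183, 0.405] rot [0.0, 0.0, 0.654]
```

Request:
apply_moves(travel=[[-0.32,-0.98,0.2],[-0.32,-0.98,0.2],[-0.32,-0.98,0.2],[-0.32,-0.98,0.2],[-0.32,-0.98,0.2],[-0.32,-0.98,0.2],[-0.32,-0.98,0.2],[-0.32,-0.98,0.2],[-0.32,-0.98,0.2],[-0.32,-0.98,0.2]], delta_rot=[[0,0,0.654],[0,0,0.654],[0,0,0.654],[0,0,0.654],[0,0,0.654],[0,0,0.654],[0,0,0.654],[0,0,0.654],[0,0,0.654],[0,0,0.654]], grip=[1,1,1,1,1,1,1,1,1,1])

```text
time_s: 4.08
tool_pos: [0.4235, -0.1082, 0.1513]
ee_rot: [0.664, 0.748, 0.0, 0.0]
contact_force: [-0.7, -0.7, 0.8]
gripper_width: 0.997
grasp_force: 0.0
```

```bash
python3 -c "
from h import *
go(.414,-.16,.10,6.5)"
```

```text
cur yaw 6.8 j1 -0.37 j6 -0.49 travel [-0.201, -0.062, 0.205] rot [0.0, 0.0, 0.003]
```

Request:
apply_moves(travel=[[-0.2,-0.06,0.1],[-0.2,-0.06,0.2],[-0.2,-0.06,0.2],[-0.2,-0.06,0.3],[-0.2,-0.06,0.4],[-0.2,-0.06,0.48],[-0.2,-0.06,0.53],[-0.2,-0.06,0.565],[-0.2,-0.06,0.565]], delta_rot=[[0,0,0],[0,0,0],[0,0,0],[0,0,0],[0,0,0],[0,0,0],[0,0,0],[0,0,0],[0,0,0]], grip=[1,1,1,1,1,1,1,1,1])

```text
time_s: 4.83
tool_pos: [0.4139, -0.158, 0.0087]
ee_rot: [0.662, 0.75, -0.0, -0.001]
contact_force: [0.6, 0.2, -0.2]
gripper_width: 1.0
grasp_force: 0.0
```

```bash
python3 -c "
from h import *
s=read_state();print(s['tool_pos'],s['contact_force'])
for n in('top','side'): cv2.imwrite(f'pics/{n}2.png',grab_frame(n)[:,:,::-1])
a=cv2.imread('pics/side2.png')[230:400,270:470]; b=cv2.imread('pics/top2.png')[190:360,300:500]
cv2.imwrite('pics/v2.png',cv2.resize(np.hstack([a,b]),None,fx=2,fy=2))"
```

```text
[ 0.41390486 -0.1580044   0.00874966] [ 0.57432401  0.21124133 -0.16345884]
```

View pics/v2.png

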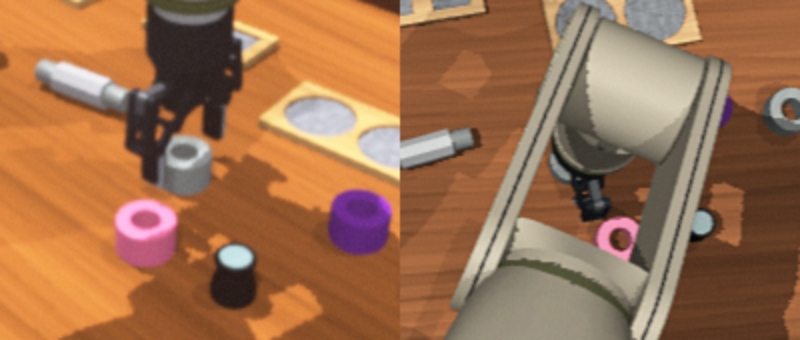

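Side view: the ring sits midway between the two finger tips, and the pink ring is clear. Closing.

Request:
apply_moves(travel=[[0,0,0],[0,0,0],[0,0,0],[0,0,0],[0,0,0],[0,0,0],[0,0,0],[0,0,0],[0,0,0],[0,0,0]], delta_rot=[[0,0,0],[0,0,0],[0,0,0],[0,0,0],[0,0,0],[0,0,0],[0,0,0],[0,0,0],[0,0,0],[0,0,0]], grip=[0,0,0,0,0,0,0,0,0,0])

```text
time_s: 5.77
tool_pos: [0.4156, -0.1596, 0.0113]
ee_rot: [0.662, 0.749, 0.0, 0.001]
contact_force: [-1.9, 0.3, 7.5]
gripper_width: 0.584
grasp_force: 41.1
```

Request:
apply_moves(travel=[[0,0,-0.08],[0,0,-0.18],[-0.1,0.3,-0.2],[-0.21,0.65,-0.2],[-0.21,0.65,-0.2],[-0.21,0.65,-0.2],[-0.21,0.65,-0.2],[-0.21,0.65,-0.2],[-0.21,0.65,-0.15],[-0.21,0.65,-0.12],[-0.21,0.65,-0.1],[-0.21,0.65,-0.1]], delta_rot=[[0,0,0],[0,0,0],[0,0,0],[0,0,0],[0,0,0],[0,0,0],[0,0,0],[0,0,0],[0,0,0],[0,0,0],[0,0,0],[0,0,0]], grip=[0,0,0,0,0,0,0,0,0,0,0,0])

```text
time_s: 6.77
tool_pos: [0.5799, -0.1905, 0.0327]
ee_rot: [0.662, 0.749, -0.001, -0.002]
contact_force: [-0.7, 0.7, -4.4]
gripper_width: 0.581
grasp_force: 45.0
```

```bash
python3 -c "
from h import *
s=read_state();print(s['tool_pos'],s['contact_force'],s['grasp_force'])
f=grab_frame('side');p=proj('side',[.5816,-.1936,.005])[0];print(p)
cv2.imwrite('pics/v3.png',cv2.resize(f[220:370,340:540,::-1],None,fx=3,fy=3))
go(.5816,-.1936,.03,6.5)"
```

```text
[ 0.57994468 -0.19048721  0.03274554] [-0.74883203  0.65058509 -4.43675114] 45.01675050705671
[430.19010686 289.2179857 ]
cur yaw 7.0 j1 -0.40 j6 -0.52 travel [-0.012, 0.002, 0.015] rot [-0.001, -0.001, 0.006]
```

View pics/v3.png

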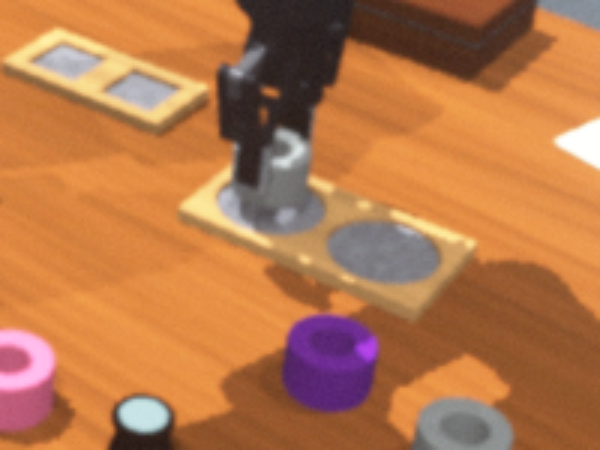

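The ring hangs above the left round recess (recess centre at about (270,205) in the crop). Lowering it.

Request:
apply_moves(travel=[[-0.012,0,0.03],[-0.012,0,0.05],[-0.012,0,0.06],[-0.012,0,0.066],[-0.012,0,0.071],[-0.012,0,0.075],[-0.012,0,0.078],[-0.012,0,0.078]], delta_rot=[[0,0,0],[0,0,0],[0,0,0],[0,0,0],[0,0,0],[0,0,0],[0,0,0],[0,0,0]], grip=[0,0,0,0,0,0,0,0])

```text
time_s: 7.48
tool_pos: [0.5833, -0.1944, 0.0164]
ee_rot: [0.662, 0.749, 0.0, 0.0]
contact_force: [-3.8, 0.1, 2.9]
gripper_width: 0.583
grasp_force: 45.8
```

Request:
apply_moves(travel=[[0,0,0],[0,0,0],[0,0,0],[0,0,0],[0,0,0],[0,0,-0.05],[0,0,-0.15],[0,0,-0.25]], delta_rot=[[0,0,0],[0,0,0],[0,0,0],[0,0,0],[0,0,0],[0,0,0],[0,0,0],[0,0,0]], grip=[0.7,0.8,0.9,1,1,1,1,1])

```text
time_s: 8.15
tool_pos: [0.5819, -0.1938, 0.0782]
ee_rot: [0.662, 0.749, -0.0, -0.001]
contact_force: [0.8, 0.3, 0.2]
gripper_width: 0.999
grasp_force: 0.0
```

```bash
python3 -c "
from h import *
s=read_state();print(s['tool_pos'],s['contact_force'],s['gripper_width'])
go(.4546,-.4145,.07,6.5)"
```

```text
[ 0.58186563 -0.1938391   0.0782471 ] [0.77493648 0.32634847 0.22967657] 0.9985853169852464
cur yaw 7.1 j1 -0.41 j6 -0.53 travel [-0.813, -0.614, 0.033] rot [-0.001, -0.001, 0.006]
```

Request:
apply_moves(travel=[[-0.81,-0.61,0],[-0.81,-0.61,0],[-0.81,-0.61,0],[-0.81,-0.61,0],[-0.81,-0.61,0],[-0.81,-0.61,0],[-0.81,-0.61,0],[-0.81,-0.61,0],[-0.81,-0.61,0.1],[-0.81,-0.61,0.18],[-0.81,-0.61,0.24],[-0.81,-0.61,0.272],[-0.81,-0.61,0.272]], delta_rot=[[0,0,0],[0,0,0],[0,0,0],[0,0,0],[0,0,0],[0,0,0],[0,0,0],[0,0,0],[0,0,0],[0,0,0],[0,0,0],[0,0,0],[0,0,0]], grip=[1,1,1,1,1,1,1,1,1,1,1,1,1])

```text
time_s: 9.23
tool_pos: [0.4561, -0.4116, 0.008]
ee_rot: [0.662, 0.75, 0.0, -0.002]
contact_force: [0.6, -0.2, -1.4]
gripper_width: 1.0
grasp_force: 0.0
```

```bash
python3 -c "
from h import *
s=read_state();print(s['tool_pos'],s['contact_force'],s['gripper_width'])
cv2.imwrite('pics/v4.png',cv2.resize(grab_frame('side')[260:410,370:570,::-1],None,fx=3,fy=3))"
```

```text
[ 0.456064   -0.41155342  0.00799668] [ 0.64763082 -0.2219167  -1.3892111 ] 1.0004428633013545
```

View pics/v4.png

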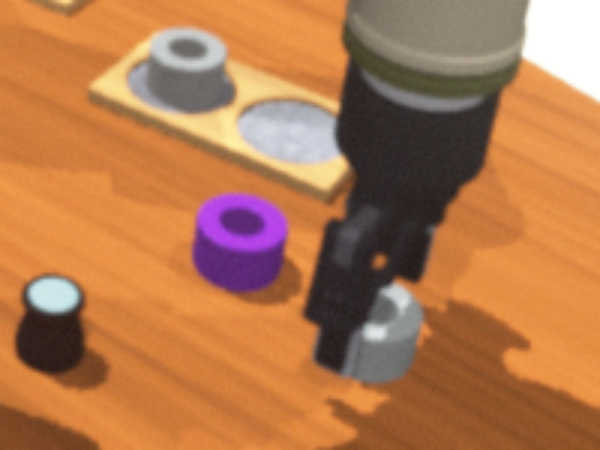

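Ring one lies flat in the left recess (about (188,70) in the crop), and the second ring is between the fingers. Closing on it.

Request:
apply_moves(travel=[[-0.006,0,-0.004],[-0.006,0,-0.004],[-0.006,0,-0.004],[-0.006,0,-0.004],[-0.006,0,-0.004],[-0.006,0,-0.004],[-0.006,0,-0.004],[-0.006,0,-0.004],[-0.006,0,-0.004],[-0.006,0,-0.004]], delta_rot=[[0,0,0],[0,0,0],[0,0,0],[0,0,0],[0,0,0],[0,0,0],[0,0,0],[0,0,0],[0,0,0],[0,0,0]], grip=[0,0,0,0,0,0,0,0,0,0])

```text
time_s: 10.12
tool_pos: [0.4577, -0.4165, 0.0132]
ee_rot: [0.662, 0.749, -0.0, 0.002]
contact_force: [-1.6, 0.9, 7.1]
gripper_width: 0.591
grasp_force: 41.1
```

```bash
python3 -c "
from h import *
s=read_state();print(s['tool_pos'],s['contact_force'],s['gripper_width'])
go(.5915,-.2772,.03,6.5)"
```

```text
[ 0.45771047 -0.4164999   0.01324658] [-1.58059057  0.85100193  7.11227568] 0.5906132059022066
cur yaw 7.1 j1 -0.82 j6 -0.94 travel [0.487, 0.6, -0.067] rot [0.001, 0.001, 0.006]
```

Request:
apply_moves(travel=[[0,0,-0.1],[0,0,-0.2],[0.1,0.1,-0.24],[0.49,0.6,-0.24],[0.49,0.6,-0.24],[0.49,0.6,-0.24],[0.49,0.6,-0.24],[0.49,0.6,-0.24],[0.49,0.6,-0.24],[0.49,0.6,-0.2],[0.49,0.6,-0.15],[0.49,0.6,-0.1],[0.49,0.6,-0.1]], delta_rot=[[0,0,0],[0,0,0],[0,0,0],[0,0,0],[0,0,0],[0,0,0],[0,0,0],[0,0,0],[0,0,0],[0,0,0],[0,0,0],[0,0,0],[0,0,0]], grip=[0,0,0,0,0,0,0,0,0,0,0,0,0])

```text
time_s: 11.2
tool_pos: [0.5869, -0.2749, 0.0309]
ee_rot: [0.663, 0.749, -0.001, -0.003]
contact_force: [-1.0, 0.6, -5.3]
gripper_width: 0.588
grasp_force: 44.2
```

```bash
python3 -c "
from h import *
s=read_state();print(s['tool_pos'],s['contact_force'],s['gripper_width'])
go(.5915,-.2772,.03,6.5)"
```

```text
[ 0.58685714 -0.274906    0.03094666] [-0.96136573  0.6471463  -5.31151988] 0.5882415327437238
cur yaw 7.0 j1 -0.52 j6 -0.64 travel [-0.011, 0.017, 0.004] rot [-0.004, -0.003, 0.005]
```

Request:
apply_moves(travel=[[-0.008,0.015,0.03],[-0.008,0.015,0.05],[-0.008,0.015,0.06],[-0.008,0.015,0.066],[-0.008,0.015,0.071],[-0.008,0.015,0.075],[-0.008,0.015,0.078],[-0.008,0.015,0.078]], delta_rot=[[0,0,0],[0,0,0],[0,0,0],[0,0,0],[0,0,0],[0,0,0],[0,0,0],[0,0,0]], grip=[0,0,0,0,0,0,0,0])

```text
time_s: 11.87
tool_pos: [0.5951, -0.2774, 0.0183]
ee_rot: [0.662, 0.749, 0.0, 0.001]
contact_force: [-3.7, 1.7, 5.5]
gripper_width: 0.586
grasp_force: 45.0
```

Request:
apply_moves(travel=[[0,0,0],[0,0,0],[0,0,0],[0,0,0],[0,0,0],[0,0,-0.05],[0,0,-0.15],[0.9,0,-0.45],[0.98,0,-0.45],[0.98,0,-0.45],[0.98,0,-0.45],[0.98,0,-0.45],[0.98,0,-0.45],[0.98,0,-0.45],[0.98,0,-0.45],[0.98,0,-0.45]], delta_rot=[[0,0,0],[0,0,0],[0,0,0],[0,0,0],[0,0,0],[0,0,0],[0,0,0],[0,0,0],[0,0,-0.43],[0,0,-0.43],[0,0,-0.43],[0,0,-0.43],[0,0,-0.43],[0,0,-0.43],[0,0,-0.43],[0,0,-0.43]], grip=[0.7,0.8,0.9,1,1,1,1,1,1,1,1,1,1,1,1,1])

```text
time_s: 13.2
tool_pos: [0.5647, -0.0337, 0.1301]
ee_rot: [0.377, 0.926, -0.0, 0.001]
contact_force: [-0.5, 0.1, -0.2]
gripper_width: 1.0
grasp_force: 0.0
```

```bash
python3 -c "
from h import *
s=read_state();print(s['tool_pos'],s['contact_force'],s['gripper_width'])
go(.52,.18,.12,46)
cv2.imwrite('pics/v5.png',cv2.resize(grab_frame('side')[230:380,370:570,::-1],None,fx=3,fy=3))"
```

```text
[ 0.56471818 -0.03370451  0.13005843] [-0.49077283  0.08342999 -0.24281815] 1.0001287253455868
cur yaw 45.7 j1 -0.15 j6 -0.95 travel [0.725, 0.487, 0.039] rot [0.0, 0.001, -0.003]
```

View pics/v5.png

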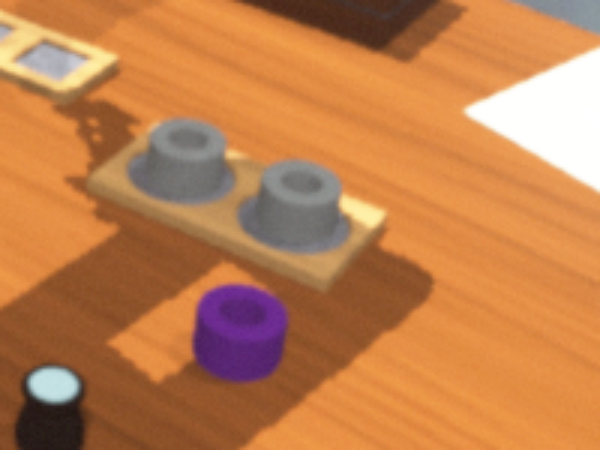

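Both rings sit flat in their recesses, at about (188,160) and (297,205) in the crop. Next, the squares.

Request:
apply_moves(travel=[[0.725,0.487,0.04],[0.725,0.487,0.04],[0.725,0.487,0.04],[0.725,0.487,0.04],[0.725,0.487,0.04],[0.725,0.487,0.04],[0.725,0.487,0.04]], delta_rot=[[0,0,0],[0,0,0],[0,0,0],[0,0,0],[0,0,0],[0,0,0],[0,0,0]], grip=[1,1,1,1,1,1,1])

```text
time_s: 13.83
tool_pos: [0.5187, 0.1812, 0.1182]
ee_rot: [0.376, 0.926, -0.0, -0.001]
contact_force: [-0.9, -0.8, -0.9]
gripper_width: 1.002
grasp_force: 0.0
```

```bash
python3 -c "
from h import *
go(.4516,.3962,.015,46)"
```

```text
cur yaw 45.8 j1 0.24 j6 -0.56 travel [0.792, 0.43, 0.413] rot [-0.001, -0.001, -0.002]
```

Request:
apply_moves(travel=[[0.79,0.43,0],[0.79,0.43,0],[0.79,0.43,0],[0.79,0.43,0],[0.79,0.43,0],[0.79,0.43,0],[0.79,0.43,0],[0.79,0.43,0.1],[0.79,0.43,0.2],[0.79,0.43,0.3],[0.79,0.43,0.36],[0.79,0.43,0.4],[0.79,0.43,0.41],[0.79,0.43,0.41]], delta_rot=[[0,0,0],[0,0,0],[0,0,0],[0,0,0],[0,0,0],[0,0,0],[0,0,0],[0,0,0],[0,0,0],[0,0,0],[0,0,0],[0,0,0],[0,0,0],[0,0,0]], grip=[1,1,1,1,1,1,1,1,1,1,1,1,1,1])

```text
time_s: 15.0
tool_pos: [0.4536, 0.3929, 0.0159]
ee_rot: [0.378, 0.926, -0.001, -0.0]
contact_force: [1.4, 0.2, 0.0]
gripper_width: 0.998
grasp_force: 0.0
```

```bash
python3 -c "
from h import *
s=read_state();print(s['tool_pos'],s['contact_force'],s['gripper_width'])
a=grab_frame('side')[160:270,150:290,::-1];b=grab_frame('top')[215:325,90:230,::-1]
cv2.imwrite('pics/v6.png',cv2.resize(np.hstack([a,b]),None,fx=2.8,fy=2.8))"
```

```text
[0.45363862 0.39293703 0.01591269] [1.37660211 0.20565342 0.0451131 ] 0.9977222019533151
```

View pics/v6.png

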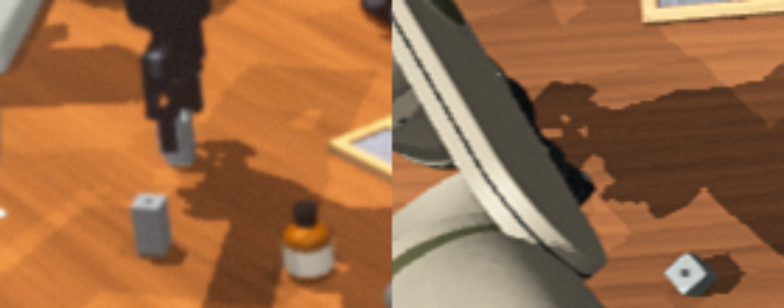

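Square A shows between the fingers (crop (180,140)), clear of square B and the bottle. Closing.

Request:
apply_moves(travel=[[0.003,0,0],[0.003,0,0],[0.003,0,0],[0.003,0,0],[0.003,0,0],[0.003,0,0],[0.003,0,0],[0.003,0,0],[0.003,0,0],[0.003,0,0],[0.003,0,0],[0.003,0,0],[0.003,0,0]], delta_rot=[[0,0,0],[0,0,0],[0,0,0],[0,0,0],[0,0,0],[0,0,0],[0,0,0],[0,0,0],[0,0,0],[0,0,0],[0,0,0],[0,0,0],[0,0,0]], grip=[0,0,0,0,0,0,0,0,0,0,0,0,0])

```text
time_s: 16.18
tool_pos: [0.4527, 0.3955, 0.0171]
ee_rot: [0.377, 0.926, 0.0, 0.0]
contact_force: [-1.0, -0.4, 6.3]
gripper_width: 0.272
grasp_force: 40.3
```

```bash
python3 -c "
from h import *
go(.634,-.033,.03,5.5)"
```

```text
cur yaw 45.8 j1 0.63 j6 -0.17 travel [-1.715, -0.722, -0.052] rot [0.001, -0.0, 0.447]
```

Request:
apply_moves(travel=[[0,0,-0.1],[0,0,-0.2],[-0.2,-0.07,-0.24],[-0.9,-0.33,-0.24],[-0.9,-0.33,-0.24],[-0.9,-0.33,-0.24],[-0.9,-0.33,-0.24],[-0.9,-0.33,-0.24],[-0.9,-0.33,-0.24],[-0.9,-0.33,-0.24],[-0.9,-0.33,-0.24],[-0.9,-0.33,-0.24]], delta_rot=[[0,0,0],[0,0,0],[0,0,0.447],[0,0,0.447],[0,0,0.447],[0,0,0.447],[0,0,0.447],[0,0,0.447],[0,0,0.447],[0,0,0.447],[0,0,0.447],[0,0,0.447]], grip=[0,0,0,0,0,0,0,0,0,0,0,0])

```text
time_s: 17.18
tool_pos: [0.5551, 0.1799, 0.0759]
ee_rot: [0.672, 0.741, -0.0, -0.001]
contact_force: [-1.2, 0.5, -2.4]
gripper_width: 0.271
grasp_force: 39.8
```

```bash
python3 -c "
from h import *
go(.6268,.0363,.03,5.5)"
```

```text
cur yaw 5.6 j1 0.23 j6 0.13 travel [-0.6, 0.229, 0.183] rot [-0.001, -0.0, 0.001]
```

Request:
apply_moves(travel=[[-0.6,0.23,0],[-0.6,0.23,0],[-0.6,0.23,0],[-0.6,0.23,0],[-0.6,0.23,0.05],[-0.6,0.23,0.12],[-0.6,0.23,0.16],[-0.6,0.23,0.16],[-0.6,0.23,0.16]], delta_rot=[[0,0,0],[0,0,0],[0,0,0],[0,0,0],[0,0,0],[0,0,0],[0,0,0],[0,0,0],[0,0,0]], grip=[0,0,0,0,0,0,0,0,0])

```text
time_s: 17.93
tool_pos: [0.6263, 0.0367, 0.0354]
ee_rot: [0.671, 0.741, -0.001, -0.001]
contact_force: [-0.8, -0.6, -2.2]
gripper_width: 0.273
grasp_force: 39.9
```

```bash
python3 -c "
from h import *
go(.6268,.0363,.02,5.5)
cv2.imwrite('pics/v7.png',cv2.resize(grab_frame('side')[180:300,300:460,::-1],None,fx=4,fy=4))"
```

```text
cur yaw 5.6 j1 -0.02 j6 -0.12 travel [-0.002, 0.002, 0.062] rot [-0.002, -0.0, 0.002]
```

View pics/v7.png

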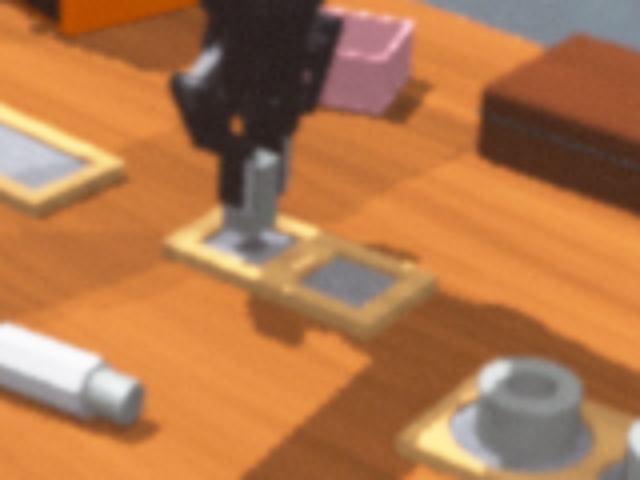

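Square A hangs just over the left square recess (crop (250,240)). Lowering it slowly.

Request:
apply_moves(travel=[[0,0,0.02],[0,0,0.035],[0,0,0.045],[0,0,0.05],[0,0,0.054],[0,0,0.058],[0,0,0.06],[0,0,0.06]], delta_rot=[[0,0,0],[0,0,0],[0,0,0],[0,0,0],[0,0,0],[0,0,0],[0,0,0],[0,0,0]], grip=[0,0,0,0,0,0,0,0])

```text
time_s: 18.65
tool_pos: [0.6279, 0.0353, 0.0221]
ee_rot: [0.672, 0.74, 0.0, 0.0]
contact_force: [-2.9, -0.0, 3.0]
gripper_width: 0.277
grasp_force: 40.5
```

Request:
apply_moves(travel=[[0,0,0],[0,0,0],[0,0,0],[0,0,0],[0,0,0],[0,0,0],[0,0,-0.1],[0,0,-0.2],[0,0,-0.35],[0.95,-0.93,-0.4],[0.95,-0.93,-0.4],[0.95,-0.93,-0.4],[0.95,-0.93,-0.4],[0.95,-0.93,-0.4],[0.95,-0.93,-0.4],[0.95,-0.93,-0.4],[0.95,-0.93,-0.4],[0.95,-0.93,-0.4],[0.95,-0.93,-0.4]], delta_rot=[[0,0,0],[0,0,0],[0,0,0],[0,0,0],[0,0,0],[0,0,0],[0,0,0],[0,0,0],[0,0,0],[0,0,-0.44],[0,0,-0.44],[0,0,-0.44],[0,0,-0.44],[0,0,-0.44],[0,0,-0.44],[0,0,-0.44],[0,0,-0.44],[0,0,-0.44],[0,0,-0.44]], grip=[0.35,0.45,0.6,0.8,1,1,1,1,1,1,1,1,1,1,1,1,1,1,1])

```text
time_s: 20.23
tool_pos: [0.372, 0.2508, 0.1218]
ee_rot: [0.38, 0.925, 0.0, 0.0]
contact_force: [0.5, 0.2, 0.1]
gripper_width: 0.998
grasp_force: 0.0
```

```bash
python3 -c "
from h import *
go(.3446,.2715,.0155,44.5)
cv2.imwrite('pics/v8.png',cv2.resize(grab_frame('side')[180:300,180:440,::-1],None,fx=3,fy=3))"
```

```text
cur yaw 45.4 j1 0.48 j6 -0.31 travel [0.136, -0.018, 0.425] rot [0.001, 0.0, 0.01]
```

View pics/v8.png

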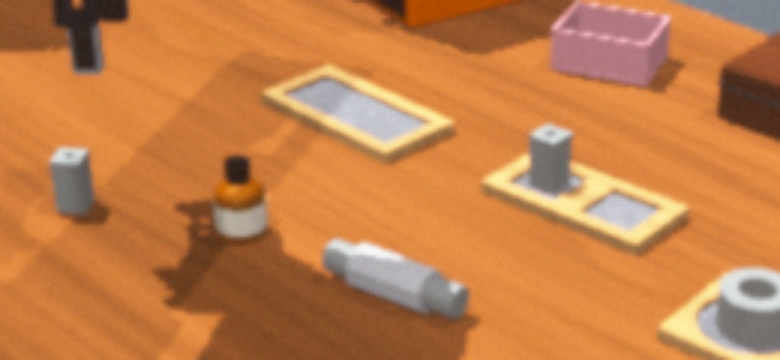

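Square A stands upright in its recess (crop (550,160)). Square B is at (72,180) in the crop. Going down on it and closing.

Request:
apply_moves(travel=[[0.136,-0.018,0],[0.136,-0.018,0],[0.136,-0.018,0.1],[0.136,-0.018,0.2],[0.136,-0.018,0.3],[0.136,-0.018,0.37],[0.136,-0.018,0.41],[0.136,-0.018,0.422],[0.136,-0.018,0.422]], delta_rot=[[0,0,0.01],[0,0,0.01],[0,0,0.01],[0,0,0.01],[0,0,0.01],[0,0,0.01],[0,0,0.01],[0,0,0.01],[0,0,0.01]], grip=[1,1,1,1,1,1,1,1,1])

```text
time_s: 21.03
tool_pos: [0.3464, 0.2693, 0.0156]
ee_rot: [0.389, 0.921, -0.001, -0.0]
contact_force: [0.3, 0.1, 0.1]
gripper_width: 1.0
grasp_force: 0.0
```

Request:
apply_moves(travel=[[0,0,0],[0,0,0],[0,0,0],[0,0,0],[0,0,0],[0,0,0],[0,0,0],[0,0,0],[0,0,0],[0,0,0],[0,0,0],[0,0,0],[0,0,0]], delta_rot=[[0,0,0],[0,0,0],[0,0,0],[0,0,0],[0,0,0],[0,0,0],[0,0,0],[0,0,0],[0,0,0],[0,0,0],[0,0,0],[0,0,0],[0,0,0]], grip=[0,0,0,0,0,0,0,0,0,0,0,0,0])

```text
time_s: 22.12
tool_pos: [0.3467, 0.2705, 0.0168]
ee_rot: [0.389, 0.921, 0.001, 0.0]
contact_force: [-1.3, -0.6, 6.9]
gripper_width: 0.277
grasp_force: 39.4
```

```bash
python3 -c "
from h import *
go(.634,-.033,.03,5.5)"
```

```text
cur yaw 44.2 j1 0.55 j6 -0.23 travel [-1.672, -0.024, -0.052] rot [0.001, -0.0, 0.43]
```

Request:
apply_moves(travel=[[0,0,-0.1],[0,0,-0.25],[0,0,-0.4],[-0.1,0,-0.4],[-0.95,-0.02,-0.4],[-0.95,-0.02,-0.4],[-0.95,-0.02,-0.4],[-0.95,-0.02,-0.4],[-0.95,-0.02,-0.4],[-0.95,-0.02,-0.4],[-0.95,-0.02,-0.4],[-0.95,-0.02,-0.4],[-0.95,-0.02,-0.4]], delta_rot=[[0,0,0],[0,0,0],[0,0,0],[0,0,0.1],[0,0,0.43],[0,0,0.43],[0,0,0.43],[0,0,0.43],[0,0,0.43],[0,0,0.43],[0,0,0.43],[0,0,0.43],[0,0,0.43]], grip=[0,0,0,0,0,0,0,0,0,0,0,0,0])

```text
time_s: 23.2
tool_pos: [0.507, 0.0973, 0.1154]
ee_rot: [0.672, 0.741, -0.001, -0.001]
contact_force: [0.1, -0.1, -1.4]
gripper_width: 0.272
grasp_force: 40.3
```

```bash
python3 -c "
from h import *
go(.634,-.033,.03,5.5)"
```

```text
cur yaw 5.6 j1 0.09 j6 -0.01 travel [-0.568, 0.455, 0.34] rot [-0.001, -0.0, 0.001]
```

Request:
apply_moves(travel=[[-0.568,0.455,0],[-0.568,0.455,0],[-0.568,0.455,0],[-0.568,0.455,0],[-0.568,0.455,0],[-0.568,0.455,0.1],[-0.568,0.455,0.2],[-0.568,0.455,0.28],[-0.568,0.455,0.32],[-0.568,0.455,0.32],[-0.568,0.455,0.32]], delta_rot=[[0,0,0],[0,0,0],[0,0,0],[0,0,0],[0,0,0],[0,0,0],[0,0,0],[0,0,0],[0,0,0],[0,0,0],[0,0,0]], grip=[0,0,0,0,0,0,0,0,0,0,0])

```text
time_s: 24.12
tool_pos: [0.6346, -0.0327, 0.0361]
ee_rot: [0.672, 0.741, -0.0, -0.0]
contact_force: [0.7, -0.6, -2.3]
gripper_width: 0.273
grasp_force: 40.5
```

```bash
python3 -c "
from h import *
go(.634,-.033,.02,5.5)"
```

```text
cur yaw 5.6 j1 -0.13 j6 -0.23 travel [-0.001, -0.002, 0.064] rot [-0.001, -0.0, 0.001]
```

Request:
apply_moves(travel=[[0,0,0.02],[0,0,0.035],[0,0,0.045],[0,0,0.05],[0,0,0.054],[0,0,0.058],[0,0,0.06],[0,0,0.06]], delta_rot=[[0,0,0],[0,0,0],[0,0,0],[0,0,0],[0,0,0],[0,0,0],[0,0,0],[0,0,0]], grip=[0,0,0,0,0,0,0,0])

```text
time_s: 24.78
tool_pos: [0.6355, -0.0341, 0.0219]
ee_rot: [0.672, 0.74, 0.0, 0.0]
contact_force: [-3.9, 0.6, 3.7]
gripper_width: 0.275
grasp_force: 41.2
```

Request:
apply_moves(travel=[[0,0,0],[0,0,0],[0,0,0],[0,0,0],[0,0,0],[0,0,0],[0,0,-0.1],[0,0,-0.2],[0,0,-0.35],[0.25,-0.76,-0.36],[0.25,-0.76,-0.36],[0.25,-0.76,-0.36],[0.25,-0.76,-0.36],[0.25,-0.76,-0.36],[0.25,-0.76,-0.36],[0.25,-0.76,-0.36]], delta_rot=[[0,0,0],[0,0,0],[0,0,0],[0,0,0],[0,0,0],[0,0,0],[0,0,0],[0,0,0],[0,0,0],[0,0,-0.067],[0,0,-0.067],[0,0,-0.067],[0,0,-0.067],[0,0,-0.067],[0,0,-0.067],[0,0,-0.067]], grip=[0.35,0.45,0.6,0.8,1,1,1,1,1,1,1,1,1,1,1,1])

```text
time_s: 26.12
tool_pos: [0.4384, 0.0104, 0.1108]
ee_rot: [0.632, 0.775, 0.0, 0.0]
contact_force: [0.3, 0.8, -0.0]
gripper_width: 0.999
grasp_force: 0.0
```

```bash
python3 -c "
from h import *
go(.440,.009,.0095,11.7)
a=grab_frame('side')[190:320,270:450,::-1]
cv2.imwrite('pics/v9.png',cv2.resize(a,None,fx=4,fy=4))"
```

```text
cur yaw 11.6 j1 -0.09 j6 -0.30 travel [-0.007, 0.005, 0.405] rot [0.0, 0.0, -0.001]
```

View pics/v9.png

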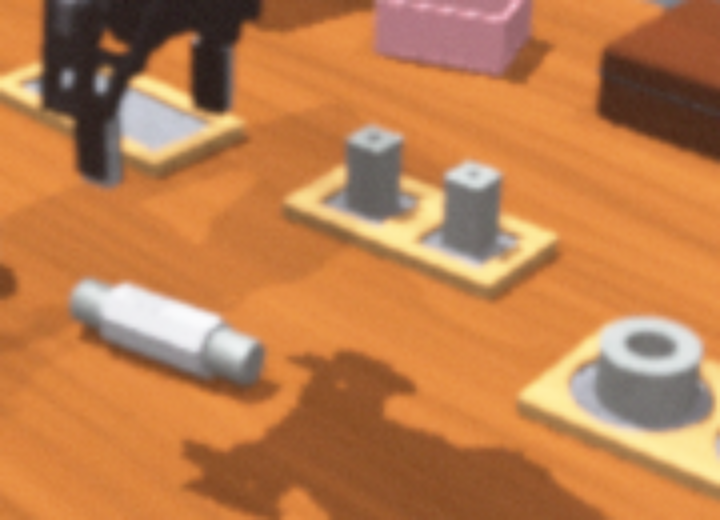

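Both squares stand in their recesses at (375,170) and (470,210), and the plug lies at (165,330). Taking the plug.

Request:
apply_moves(travel=[[-0.005,0.005,0.1],[-0.005,0.005,0.2],[-0.005,0.005,0.3],[-0.005,0.005,0.36],[-0.005,0.005,0.39],[-0.005,0.005,0.402],[-0.005,0.005,0.402],[-0.005,0.005,0.402],[-0.005,0.005,0.402],[-0.005,0.005,0.402],[-0.005,0.005,0.402],[-0.005,0.005,0.402],[-0.005,0.005,0.402],[-0.005,0.005,0.402],[-0.005,0.005,0.402],[-0.005,0.005,0.402],[-0.005,0.005,0.402],[-0.005,0.005,0.402]], delta_rot=[[0,0,0],[0,0,0],[0,0,0],[0,0,0],[0,0,0],[0,0,0],[0,0,0],[0,0,0],[0,0,0],[0,0,0],[0,0,0],[0,0,0],[0,0,0],[0,0,0],[0,0,0],[0,0,0],[0,0,0],[0,0,0]], grip=[1,1,1,1,1,1,0,0,0,0,0,0,0,0,0,0,0,0])

```text
time_s: 27.67
tool_pos: [0.4424, 0.0089, 0.0117]
ee_rot: [0.632, 0.775, 0.001, 0.001]
contact_force: [-1.1, 0.2, 5.7]
gripper_width: 0.339
grasp_force: 39.7
```

```bash
python3 -c "
from h import *
go(.601,.236,.03,1.7)"
```

```text
cur yaw 11.6 j1 -0.10 j6 -0.30 travel [0.763, 0.804, -0.072] rot [0.001, 0.0, 0.11]
```

Request:
apply_moves(travel=[[0,0,-0.1],[0,0,-0.2],[0.1,0.1,-0.24],[0.763,0.804,-0.24],[0.763,0.804,-0.24],[0.763,0.804,-0.24],[0.763,0.804,-0.24],[0.763,0.804,-0.24],[0.763,0.804,-0.24],[0.763,0.804,-0.24],[0.763,0.804,-0.24],[0.763,0.804,-0.16],[0.763,0.804,-0.1],[0.763,0.804,-0.08],[0.763,0.804,-0.08]], delta_rot=[[0,0,0],[0,0,0],[0,0,0.11],[0,0,0.11],[0,0,0.11],[0,0,0.11],[0,0,0.11],[0,0,0.11],[0,0,0.11],[0,0,0.11],[0,0,0.11],[0,0,0.11],[0,0,0.11],[0,0,0.11],[0,0,0.11]], grip=[0,0,0,0,0,0,0,0,0,0,0,0,0,0,0])

```text
time_s: 28.92
tool_pos: [0.5975, 0.2346, 0.0276]
ee_rot: [0.697, 0.717, -0.002, -0.001]
contact_force: [0.1, -0.8, -2.6]
gripper_width: 0.334
grasp_force: 41.1
```

```bash
python3 -c "
from h import *
go(.601,.236,.015,1.7)
a=grab_frame('side')[160:250,230:370,::-1];b=grab_frame('top')[160:250,150:290,::-1]
cv2.imwrite('pics/v10.png',cv2.resize(np.vstack([a,b]),None,fx=3.2,fy=3.2))"
```

```text
cur yaw 1.6 j1 0.29 j6 0.27 travel [0.005, 0.014, 0.051] rot [-0.003, 0.001, -0.001]
```

View pics/v10.png

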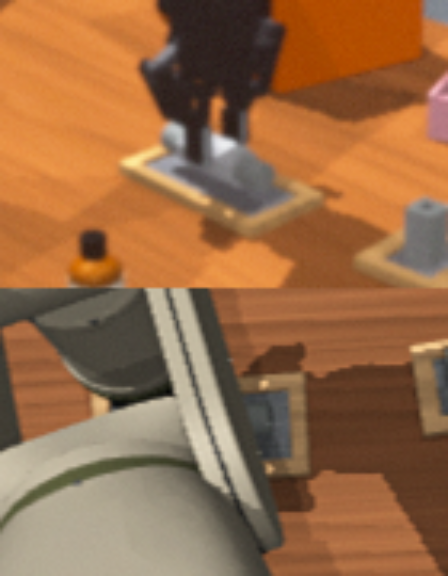

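The plug hangs level over the long recess, lined up with it. Lowering it.

Request:
apply_moves(travel=[[0.003,0.008,0.015],[0.003,0.008,0.03],[0.003,0.008,0.04],[0.003,0.008,0.047],[0.003,0.008,0.052],[0.003,0.008,0.056],[0.003,0.008,0.059],[0.003,0.008,0.059]], delta_rot=[[0,0,0],[0,0,0],[0,0,0],[0,0,0],[0,0,0],[0,0,0],[0,0,0],[0,0,0]], grip=[0,0,0,0,0,0,0,0])

```text
time_s: 29.68
tool_pos: [0.6024, 0.237, 0.0168]
ee_rot: [0.697, 0.717, 0.0, 0.0]
contact_force: [-3.6, -1.7, 3.5]
gripper_width: 0.337
grasp_force: 41.9
```

Contact reads +3.5 N, so the plug is on the floor. Releasing, lifting and moving clear.

Request:
apply_moves(travel=[[0,0,0],[0,0,0],[0,0,0],[0,0,0],[0,0,0],[0,0,0],[0,0,-0.1],[0,0,-0.2],[0,0,-0.35],[0,0,-0.5],[0.95,-0.6,-0.6],[0.95,-0.6,-0.6],[0.95,-0.6,-0.6],[0.95,-0.6,-0.6],[0.95,-0.6,-0.6],[0.95,-0.6,-0.6],[0.95,-0.6,-0.6],[0.95,-0.6,-0.6],[0.95,-0.6,-0.6],[0.95,-0.6,-0.6]], delta_rot=[[0,0,0],[0,0,0],[0,0,0],[0,0,0],[0,0,0],[0,0,0],[0,0,0],[0,0,0],[0,0,0],[0,0,0],[0,0,0],[0,0,0],[0,0,0],[0,0,0],[0,0,0],[0,0,0],[0,0,0],[0,0,0],[0,0,0],[0,0,0]], grip=[0.4,0.5,0.65,0.8,1,1,1,1,1,1,1,1,1,1,1,1,1,1,1,1])

```text
time_s: 31.35
tool_pos: [0.4454, 0.4697, 0.1655]
ee_rot: [0.697, 0.717, -0.0, 0.0]
contact_force: [-0.5, 0.2, 0.2]
gripper_width: 1.004
grasp_force: 0.0
```

```bash
python3 -c "
from h import *
print(read_state()['tool_pos'])
a=grab_frame('side')[170:410,200:540,::-1]
cv2.imwrite('pics/v11.png',cv2.resize(a,None,fx=2.3,fy=2.3))"
```

```text
[0.44543214 0.46966165 0.1655443 ]
```

View pics/v11.png

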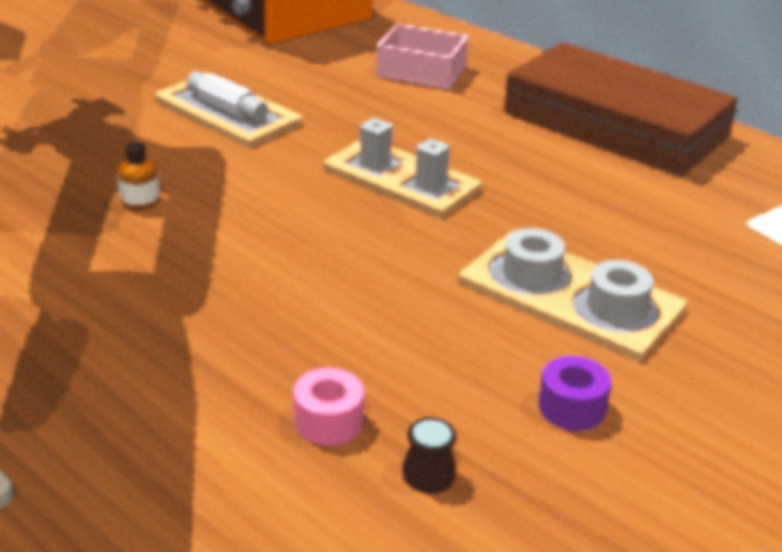

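All five gauges sit in their recesses: plug (225,97), squares (376,145) and (432,170), rings (533,260) and (620,293). The loupe, bottle and coloured rings have not moved.

```bash
python3 -c "
from bench import *
print(hand_in())"
```

```text
the job is handed in; nothing more can be done
None
```

The job is handed in at about 31 s of the 131 s allowed: the last picture shows both rings, both square blocks and the plug in their recesses, with the loupe, oil bottle and coloured rings unmoved.

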